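# Take the misplaced dicing grid out of its case

### The job

Open the grey grid case and check it against its layout: the two pockets on the left (seen from the lip side, hinge at the back) are for square-mesh dicing grids and the two on the right for slotted ones, but one mesh grid has been packed on the right. Tip that grid up by pressing down its hinge-side edge, so that it see-saws and stays standing in its pocket, then take it out and set it down, not drop it, in the shallow metal tray. Leave the other three grids lying flat in their pockets and the bowl, jar and brush where they are, and close the lid fully.

Things in the scene. Friction and masses are not known exactly. Their poses are not given: they have to be found in the camera images.
- case: Fixed grey case, 106 (x) x 284 (y) x 54 mm high, walls 5 mm, white insert. Origin: centre of its underside; x to the hinged back, y to its left, z up. Four pockets side by side, centres at y = +105, +35 (mesh side), -35, -105 mm (slotted side); the layout is also drawn inside the lid. Dividers 6 mm wide rise 10 mm above the pocket floors and end at the sill.
- sill (a point): Middle of the sill, the straight back edge of the pocket floors: case x = +4, 38 mm high. A grid lies flat on the pocket floor in front of it (case x = -46 to +30) and overhangs it by 26 mm. Pressed down at its hinge-side edge with 1 to 3 N it turns about the sill.
- trough (a point): Middle of the open trough behind the sill, on its bottom, 6 mm high. The trough spans case x = +4 to +48 (back wall) and the full width; a ledge 18 mm high lies along the back wall, x = +34 to +48. Press at case x = +24 to +32, down to 29 mm above the case's underside: the grid slides into the trough and, let go, stays at 58 to 70 degrees to the level, front end up, 38 to 42 mm of it above the sill.
- lid (a joint): Lid angle, rad: 0 shut, grows as the lip goes up and back, stop at 1.95. Flat plate 122 x 284 x 6 mm, 0.28 kg, on the back rim; stiff hinge, stays where it is left; about 4 N at the lip moves it. The layout in black lines is on its underside.
- lid_lip (a point): Middle of the lower front edge of the lid (moves with it). The lip overhangs the case front by 16 mm along the whole front, its underside 54 mm above the table when shut.
- lid_hinge (a point): Middle of the hinge line: case x = +53 mm, 54 mm high; axis along the case's y. The lid's underside passes through it and it is 122 mm from the lip.
- grid_a: Square-mesh dicing grid, steel, 76 (x) x 60 (y) x 12 mm, 0.2 kg, frame bars 8 mm wide, 4 x 4 openings. Origin: centre of its underside; z points out of its upper face when lying flat; x points to the hinge side as packed. It lies in any of the pockets for mesh, or is the misplaced one.
- grid_b: Another square-mesh grid, the same as grid_a.
- grid_c: Another square-mesh grid, the same as grid_a.
- grid_d: Slotted dicing grid, same outside, with four long openings along x only; lies in one of the two right-hand pockets, where it belongs.
- tray: Shallow open metal tray, loose, 170 (x) x 150 (y) x 28 mm high, walls and floor 4 mm, 0.9 kg. Origin: centre of its underside. To the left or right of the case.
- bowl: Steel bowl, bystander, 124 mm across, 55 mm high, on the other side of the case from the tray. Origin: centre of its underside.
- jar: White jar, bystander, 64 mm across, 120 mm high. Origin: centre of its underside.
- brush: Hand scrubbing brush, bystander, 150 x 45 x 38 mm. Origin: centre of its underside.
There are look-alikes about, which are no part of the job. Of the things that look like the tray, the middle-sized one is meant.

How it is judged:
On the way, in this order (a step that is already met when the one before it is completed fails the run):
1. the lid has been opened past upright (value of joint lid above 1.6 rad), for 0.2 s.
2. the misplaced mesh grid, tipped up, stands by itself in its pocket (((angle between grid_a's own z axis and vertical between 0.7 and 1.4 rad and y of grid_a in the frame of case below 0 m and x of grid_a in the frame of case between -0.05 and 0.05 m and z of grid_a in the frame of case below 0.06 m and contact force between grid_a and the fingers below 0.05 N and linear speed of grid_a below 0.03 m/s) or (angle between grid_b's own z axis and vertical between 0.7 and 1.4 rad and y of grid_b in the frame of case below 0 m and x of grid_b in the frame of case between -0.05 and 0.05 m and z of grid_b in the frame of case below 0.06 m and contact force between grid_b and the fingers below 0.05 N and linear speed of grid_b below 0.03 m/s) or (angle between grid_c's own z axis and vertical between 0.7 and 1.4 rad and y of grid_c in the frame of case below 0 m and x of grid_c in the frame of case between -0.05 and 0.05 m and z of grid_c in the frame of case below 0.06 m and contact force between grid_c and the fingers below 0.05 N and linear speed of grid_c below 0.03 m/s))), for 0.2 s.
3. the misplaced mesh grid lies in the tray, the others in their pockets (((x of grid_a in the frame of tray between -0.085 and 0.085 m and y of grid_a in the frame of tray between -0.075 and 0.075 m and z of grid_a in the frame of tray below 0.06 m and linear speed of each of grid_a, grid_b, grid_c below 0.02 m/s and y of each of grid_b, grid_c in the frame of case above 0 m and z of grid_b in the frame of case between 0.033 and 0.043 m and angle between each of grid_b, grid_c's own z axis and vertical below 0.08 rad and z of grid_c in the frame of case between 0.033 and 0.043 m) or (x of grid_b in the frame of tray between -0.085 and 0.085 m and y of grid_b in the frame of tray between -0.075 and 0.075 m and z of grid_b in the frame of tray below 0.06 m and linear speed of each of grid_b, grid_a, grid_c below 0.02 m/s and y of each of grid_a, grid_c in the frame of case above 0 m and z of grid_a in the frame of case between 0.033 and 0.043 m and angle between each of grid_a, grid_c's own z axis and vertical below 0.08 rad and z of grid_c in the frame of case between 0.033 and 0.043 m) or (x of grid_c in the frame of tray between -0.085 and 0.085 m and y of grid_c in the frame of tray between -0.075 and 0.075 m and z of grid_c in the frame of tray below 0.06 m and linear speed of each of grid_c, grid_a, grid_b below 0.02 m/s and y of each of grid_a, grid_b in the frame of case above 0 m and z of grid_a in the frame of case between 0.033 and 0.043 m and angle between each of grid_a, grid_b's own z axis and vertical below 0.08 rad and z of grid_b in the frame of case between 0.033 and 0.043 m)) and y of grid_d in the frame of case below 0 m and z of grid_d in the frame of case between 0.033 and 0.043 m and angle between grid_d's own z axis and vertical below 0.08 rad and linear speed of grid_d below 0.02 m/s), for 0.2 s.
At the end, for the whole second after the job is handed in: One mesh grid rests in the tray (origin inside its outline, under 60 mm up); the other two mesh grids lie flat (0.08 rad) on the pocket floor in the left half of the case, the slotted grid likewise in the right half; all at rest; lid shut (under 0.05 rad) (all of step 3 and value of joint lid below 0.05 rad); the robot touches nothing.
It fails at once if the bowl, jar or brush is moved by more than 30 mm (distance of any of bowl, jar, brush from where it was at the start of the episode above 0.03 m).
It fails at once if a grid falls freely, faster than 1.0 m/s (a drop of about 5 cm) ((linear speed of grid_a above 1 m/s and contact force between grid_a and the fingers below 0.05 N) or (linear speed of grid_b above 1 m/s and contact force between grid_b and the fingers below 0.05 N) or (linear speed of grid_c above 1 m/s and contact force between grid_c and the fingers below 0.05 N) or (linear speed of grid_d above 1 m/s and contact force between grid_d and the fingers below 0.05 N)).
It also fails if it takes over 61 s, if anything falls off the work surface, if the arm or the gripper's body presses on something with over 40 N, if the wrist force passes 120 N, or if a joint passes its speed limit or range.

### The arm

A 7-joint arm with a two-finger parallel gripper is mounted at the origin on the work surface. World frame = base frame: x ahead of the robot, y to its left, z up, the work surface at z = 0. Lengths are in m, angles in rad, forces in N, time in s.
With the tool pointing down it reaches from about 0.35 to 0.9 m from the base axis. Payload 19.9 kg.
Tool frame: the origin (TCP) lies between the finger pads; the fingertips stand 19 mm ahead of it and the grasp point (between the pads) is the TCP; z points along the fingers, y is the direction in which the jaws open and shut (so a half turn about z gives the same grasp; the last joint's range is limited). The gripper opens to 94 mm and grips with 3 to 60 N. Pads are 16 mm wide; open, the fingers measure 119 mm over their backs; the gripper's body (75 mm by 177 mm) begins 78 mm behind the grasp point.
Start: joints at [1.274, 0.417, -0.01, 1.614, 0.005, 1.111, -0.053], TCP at [0.158, -0.605, 0.224] pointing down, gripper open.
Joint ranges: [-2.81, 2.81], [-0.39, 2.02], [-1.27, 1.25], [0.06, 2.57], [-1.19, 4.33], [0.19, 2], [-2.82, 2.82]. Speed limits (rad/s): [1.89, 1.89, 2.39, 2.39, 3.01, 3.01, 3.01].

### API

Orientations are given as a 3x3 rotation matrix whose columns are the frame's x, y, z axes.
In Python, from rig import robot gives the robot as it stands. Calls block until the motion is done:
- robot.move_ptp(position, orientation): joint-space move of the TCP to a pose.
- robot.move_linear(position, velocity=0.15, frame=None, threshold=None): straight line of the TCP; frame=None keeps the orientation; velocity is the mean speed in m/s. With threshold (N) it stops when the force on the tool has changed by that much, and returns True; else False.
- robot.goto_joints(angles): joint-space move.
- robot.gripper_to(opening): finger opening in m; the grip force is fixed at half the most; returns when the fingers have stopped.
- robot.pause(seconds).
- robot.ik(position, orientation): joint angles nearest the present ones, or None.
- robot.get_state(): the state.
- robot.grab_frame(name): name is "side" or "top" or "wrist"; returns the picture (480x640x3 uint8, red, green, blue); there is no depth.
- robot.camera_info(name): a dict with "fx", "fy", "cx", "cy" (pixels), "rvec" (rotation vector, rad) and "tvec" (3), from world to camera coordinates, as OpenCV has them. Camera axes: x right, y down, z forward; pixel columns grow to the right and rows downward; lengths in m; the calibration is good to about 2 mm. A picture is of the moment at which its call begins: read the wrist's pose just before it. camera_info takes no time and is no camera call; for the wrist camera it gives the pose at the moment of the call.
A pose or a line that the arm cannot do raises robot.PlanningError and nothing moves.
- robot.sign_off(): hands the job in, once; it reports no verdict.
The state is a dict: "time": time; "qpos": joint angles; "joint_vel": joint speeds; "effort": joint torques, N m; "ee_pos": TCP position; "tool_rot": TCP orientation; "force": force on the tool from outside, world axes, zero at the start; "moment": the same for the moment, N m; "opening": finger opening in m.
Only numpy, scipy, OpenCV 4.12 (cv2) and the standard library are available. Lean on these libraries where they do the work, as an engineer would, in place of code of your own. Each camera call takes 0.05 s, during which the arm holds its last target.

## Working session

There is one attempt and no reset: what is moved stays moved. The work goes in short steps, each a Python script; the robot and the scene stay as the last script left them, time stands still between calls to the robot, and variables do not carry over. Pictures are saved under pics/ and viewed, and the job is handed in when it is done.

```bash
ls; mkdir -p pics
python3 - <<'E'
from rig import robot
import cv2
for n in ["side","top"]:
    im=robot.grab_frame(n); cv2.imwrite(f"pics/{n}0.png",im[:,:,::-1])
    print(n,robot.camera_info(n))
s=robot.get_state();print(s["time"],s["ee_pos"],s["tool_rot"],s["opening"])
print(robot.camera_info("wrist"))
E
```

```text
pics
side {'fx': 499.05462483098796, 'fy': 499.05462483098796, 'cx': 319.3944902716255, 'cy': 239.45701264707293, 'rvec': array([ 0.38393409, -2.56787912,  1.51547523]), 'tvec': array([0.49448041, 0.06932777, 1.35227483])}
top {'fx': 485.1167851512044, 'fy': 485.1167851512044, 'cx': 319.9215260235004, 'cy': 235.69711412326564, 'rvec': array([ 2.20889552, -2.14626873,  0.07264115]), 'tvec': array([0.13132499, 0.48929023, 1.21088361])}
0.1 [ 0.15802932 -0.60435343  0.22388928] [[ 9.67461152e-01  2.53019282e-01 -4.01913720e-04]
 [ 2.53019572e-01 -9.67460590e-01  1.05033609e-03]
 [-1.23080402e-04 -1.11785140e-03 -9.99999368e-01]] 0.09422376077922225
{'fx': 361.8548501010169, 'fy': 361.8548501010169, 'cx': 318.42214132587674, 'cy': 239.20876188370593, 'rvec': array([-2.306528  ,  1.78169847,  0.24435377]), 'tvec': array([-0.62630941, -0.02740633,  0.39029615])}
```

View pics/side0.png

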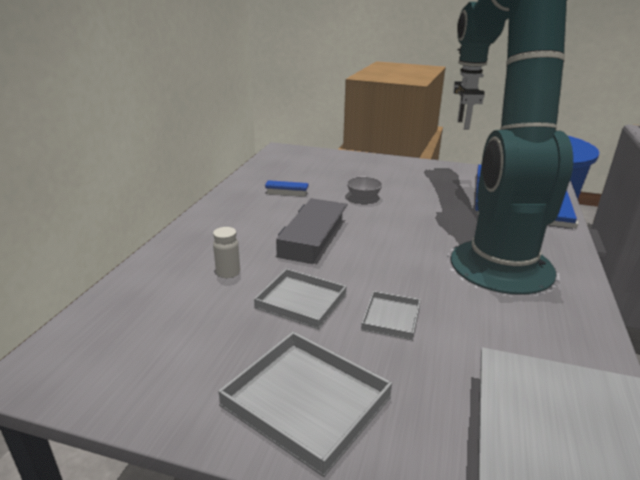

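View pics/top0.png

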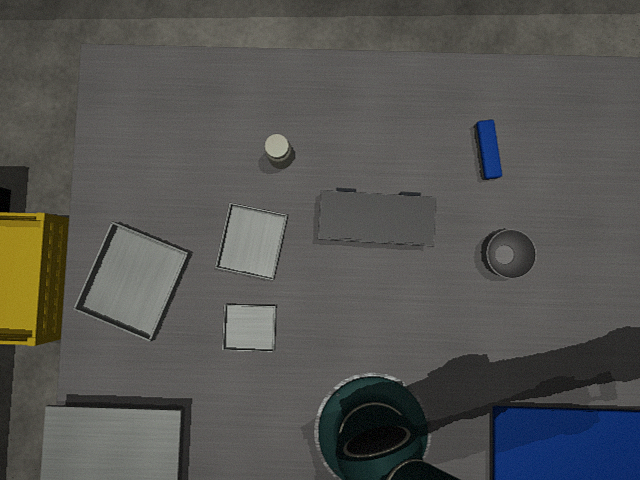

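```bash
cat > h.py <<'E'
import numpy as np, cv2
from rig import robot
def cam(n):
    c=robot.camera_info(n);K=np.array([[c['fx'],0,c['cx']],[0,c['fy'],c['cy']],[0,0,1]])
    return K,cv2.Rodrigues(c['rvec'])[0],np.array(c['tvec'])
def back(c,uv,z):
    K,R,t=c; o=-R.T@t
    d=R.T@np.linalg.solve(K,np.array([uv[0],uv[1],1.])); return o+d*(z-o[2])/d[2]
def proj(c,P):
    K,R,t=c; q=(K@(R@np.atleast_2d(P).T+t[:,None])).T; return q[:,:2]/q[:,2:]
E
python3 - <<'E'
import cv2
im=cv2.imread('pics/top0.png')
c=cv2.resize(im[170:270,300:450],None,fx=5,fy=5,interpolation=cv2.INTER_CUBIC); cv2.imwrite('pics/c1.png',c)
c=cv2.resize(im[190:290,200:300],None,fx=5,fy=5,interpolation=cv2.INTER_CUBIC); cv2.imwrite('pics/c2.png',c)
E
```

```text
(no output)
```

View pics/c1.png

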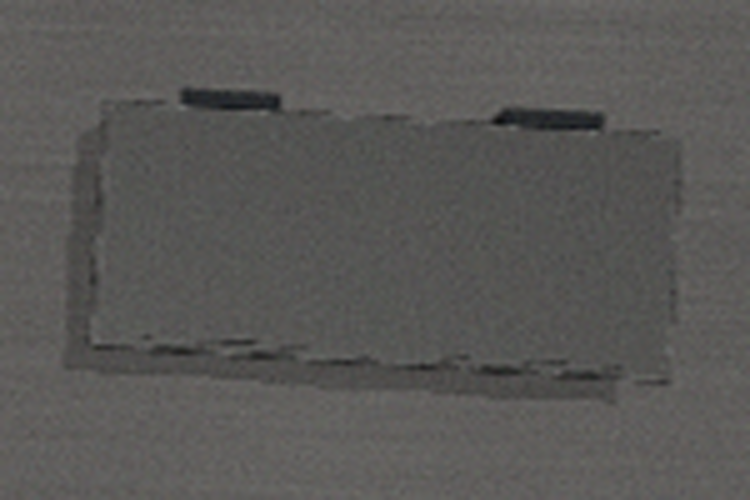

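View pics/c2.png

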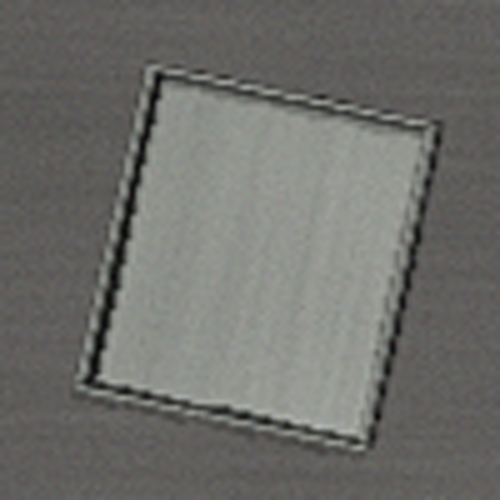

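```bash
cat > fit.py <<'E'
from h import *
from scipy.optimize import least_squares
c=cam('top')
def fit(px,loc,z0):
    px=np.array(px,float)
    def T(p): 
        s,co=np.sin(p[2]),np.cos(p[2]); return np.c_[co*loc[:,0]-s*loc[:,1]+p[0],s*loc[:,0]+co*loc[:,1]+p[1],loc[:,2]]
    r=least_squares(lambda p:(proj(c,T(p))-px).ravel(),z0); print(r.x,np.abs(r.fun).max()); return r.x
def up(p,o): return [(o[0]+(x+.5)/5-.5,o[1]+(y+.5)/5-.5) for x,y in p]
lid=up([(103,103),(680,137),(670,383),(90,347)],(300,170))
tr=up([(148,65),(440,123),(370,450),(80,385)],(200,190))
print([back(c,p,.06).round(4) for p in lid]); print([back(c,p,.028).round(4) for p in tr])
b=[.053,142,0]
L=np.array([[.053,.142,.06],[.053,-.142,.06],[-.069,-.142,.06],[-.069,.142,.06]])
fit(lid,L,[.5,0,0])
T=np.array([[.085,.075,.028],[.085,-.075,.028],[-.085,-.075,.028],[-.085,.075,.028]])
fit(tr,T,[.5,.3,0])
print(back(c,(278,147),.12),back(c,(511,252),.055),back(c,(488,150),.038))
E
python3 fit.py
```

```text
[array([0.5949, 0.1475, 0.06  ]), array([ 0.5858, -0.137 ,  0.06  ]), array([ 0.4644, -0.1334,  0.06  ]), array([0.4739, 0.1504, 0.06  ])]
[array([0.5622, 0.3776, 0.028 ]), array([0.5368, 0.2285, 0.028 ]), array([0.3712, 0.2579, 0.028 ]), array([0.3994, 0.4048, 0.028 ])]
[ 0.53773826  0.00659982 -0.03177731] 0.26535191470543396
[ 0.46744872  0.31718692 -0.17443628] 1.0574467471919888
[0.68487604 0.2493652  0.12      ] [ 0.45587777 -0.3236828   0.055     ] [ 0.71276517 -0.27259358  0.038     ]
```

```bash
cat >> h.py <<'E'
PC=np.array([.5377,.0066]); YC=-.0318
def Rz(a): return np.array([[np.cos(a),-np.sin(a),0],[np.sin(a),np.cos(a),0],[0,0,1.]])
def W(p): # case->world, m
    return Rz(YC)@np.array(p,float)+np.r_[PC,0]
def R_(b,yaw=YC): # tool down, tilted by b: z=(sin b,0,-cos b), jaws along -y
    s,c=np.sin(b),np.cos(b)
    return Rz(yaw)@np.array([[c,0,s],[0,-1,0],[s,0,-c]])
def tcp_from_tip(p,R,dx=0,dz=.019): return np.array(p)-R@np.array([dx,0,dz])
def open_path(b=np.pi/4,y=0,d=.010,ths=None):
    out=[];H=np.array([.053,y,.054]);R=R_(b)
    for th in ths:
        if th<b: c=H+.122*np.array([-np.cos(th),0,np.sin(th)])+d*np.array([np.sin(np.pi/2-b)*0+np.cos(b),0,-np.sin(b)])
        else: c=H+(.122-d)*np.array([-np.cos(th),0,np.sin(th)])
        out.append(tcp_from_tip(W(c),R,.008))
    return out,R
E
python3 - <<'E'
from h import *
K,R,t=cam('wrist'); s=robot.get_state()
print('cam in tool',np.array(s['tool_rot']).T@(-R.T@t-np.array(s['ee_pos'])), np.array(s['tool_rot']).T@R.T)
for b in [30,40,45,50]:
    P,Rt=open_path(np.radians(b),0,.010,np.linspace(0,1.9,10))
    print(b,[robot.ik(p,Rt) is not None for p in P],P[0],P[-1])
for b in (0,20): print([robot.ik(W([.028,y,.05]),R_(np.radians(b))) is not None for y in(-.035,-.105)])
for b in (0,45,50): 
  for yaw in (-.1744,-.1744+.3,.4): print(b,robot.ik([.45,.317,.04],R_(np.radians(b),yaw)))
print(robot.ik(W([.11,0,.17]),R_(0)),robot.ik(W([.0,-.07,.35]),R_(0)))
E
```

```text
cam in tool [ 0.07889327  0.00116736 -0.15981801] [[-3.31503028e-04 -9.62820922e-01 -2.70140265e-01]
 [ 9.99998056e-01 -8.44197850e-04  1.78170021e-03]
 [-1.94351007e-03 -2.70139150e-01  9.62819330e-01]]
30 [True, True, False, True, True, True, True, True, True, True] [0.46097086 0.00904081 0.06145448] [0.61044343 0.00428598 0.17244009]
40 [False, False, False, True, True, True, True, False, False, False] [0.45805941 0.00913342 0.05698467] [0.60853128 0.00434681 0.16939815]
45 [False, False, False, False, True, True, True, True, True, True] [0.45672015 0.00917603 0.05470711] [0.6077811  0.00437067 0.16776378]
50 [False, False, False, False, False, True, True, True, True, True] [0.45547232 0.00921572 0.05242416] [0.60717614 0.00438991 0.16607022]
[True, True]
[True, True]
0 [-0.28360833  0.58512733 -0.48818738  1.91755048  0.39677545  0.73464983
 -2.74703237]
0 [-0.00747832  0.7153013  -0.86918551  1.90892173  0.71949566  0.86352909
 -2.69932889]
0 [ 9.36164125e-04  7.21568276e-01 -8.81886133e-01  1.90868034e+00
  7.30582580e-01  8.69709434e-01 -2.43313182e+00]
45 [-0.74440117  0.61085664 -0.37072767  2.23149877  1.62713509  0.92632135
  2.05618013]
45 [-0.65130017  0.56798269 -0.36980205  2.35594571  2.01429548  0.81075002
  2.0116122 ]
45 [-0.18731264  0.64624534 -0.72817082  2.4190752   2.34172394  0.85070316
  2.19990279]
50 [-0.62873073  0.70106974 -0.55084974  2.23841757  1.72337421  1.14335106
  1.98471045]
50 [-0.52509375  0.66178498 -0.55010012  2.3754632   2.08194025  1.03857949
  1.98025646]
50 [-0.04296489  0.81552237 -0.91001708  2.44814287  2.41511852  1.10549473
  2.26905537]
[ 0.302491    0.55770283 -0.49871907  1.5904759   0.2929719   1.06856601
 -1.87718837] [ 0.53208512  0.20322293 -0.55127541  1.64399341  0.10919777  1.32524189
 -1.63919793]
```

```bash
cat >> h.py <<'E'
FL=np.diag([-1.,-1,1])
E
python3 - <<'E'
from h import *
ths=np.linspace(0,1.9,10)
H=np.array([.053,0,.054])
def path(b,psi,y,d=.010):
    R=R_(b,YC+psi);out=[]
    for th in ths:
        if th<b: c=H+[0,y,0]+.122*np.array([-np.cos(th),0,np.sin(th)])+d*np.array([np.cos(b),0,-np.sin(b)])
        else: c=H+[0,y,0]+(.122-d)*np.array([-np.cos(th),0,np.sin(th)])
        out.append(tcp_from_tip(W(c),R,.008))
    return out,R
for b in (30,35,40,45):
  for y in (-.1,-.05,0,.05,.1):
    for psi in (-.6,-.3,0,.3,.6):
      P,R=path(np.radians(b),psi,y)
      for f in (0,1):
        Rf=R@FL if f else R
        ok=[robot.ik(p,Rf) is not None for p in P]
        if sum(ok)>=9: print(b,y,psi,f,''.join('01'[o] for o in ok))
E
```

```text
30 -0.1 -0.6 0 1111111111
30 -0.1 -0.6 1 1111111111
30 -0.1 -0.3 0 1101111111
30 -0.1 -0.3 1 1111111111
30 -0.1 0 0 1011111111
30 -0.1 0 1 1111111111
30 -0.1 0.3 0 1111111111
30 -0.1 0.3 1 1101111111
30 -0.1 0.6 0 1111111111
30 -0.1 0.6 1 1111111111
30 -0.05 -0.6 0 1111111111
30 -0.05 -0.6 1 1111111111
30 -0.05 -0.3 0 1101111111
30 -0.05 -0.3 1 1111111111
30 -0.05 0 0 1101111111
30 -0.05 0 1 1111111111
30 -0.05 0.3 0 1111111111
30 -0.05 0.3 1 1101111111
30 -0.05 0.6 0 1111111111
30 -0.05 0.6 1 1111111111
30 0 -0.6 0 1111111111
30 0 -0.6 1 1111111111
30 0 -0.3 0 1101111111
30 0 -0.3 1 1111111111
30 0 0 0 1101111111
30 0 0 1 1111111111
30 0 0.3 0 1011111111
30 0 0.3 1 1111111111
30 0 0.6 0 1111111111
30 0 0.6 1 1111111111
30 0.05 -0.6 0 1111111111
30 0.05 -0.6 1 1111111111
30 0.05 -0.3 0 1111111111
30 0.05 -0.3 1 1111111111
30 0.05 0 0 1101111111
30 0.05 0 1 1111111111
30 0.05 0.3 0 1011111111
30 0.05 0.3 1 1111111111
30 0.05 0.6 0 1111111111
30 0.05 0.6 1 1101111111
30 0.1 -0.6 0 1111111111
30 0.1 -0.6 1 1111111111
30 0.1 -0.3 0 1111111111
30 0.1 -0.3 1 1111111111
30 0.1 0 0 110111111
[... 898 characters left out ...]
0 -0.05 -0.6 1 1111111111
40 0 -0.6 0 1111111111
40 0 -0.6 1 1111111111
40 0 -0.3 1 1111111111
40 0.05 -0.6 0 1111111111
40 0.05 -0.6 1 1111111111
40 0.05 -0.3 0 1111111111
40 0.05 -0.3 1 1111111111
40 0.1 -0.6 0 1111111111
40 0.1 -0.6 1 1111111111
40 0.1 -0.3 0 1111111111
40 0.1 -0.3 1 1111111111
40 0.1 0 1 1111111111
40 0.1 0.3 1 0111111111
45 -0.1 -0.6 0 1111111111
45 -0.1 -0.6 1 1111111111
45 -0.05 -0.6 0 1111111111
45 -0.05 -0.6 1 1111111111
45 0 -0.6 0 1111111111
45 0 -0.6 1 1111111111
45 0.05 -0.6 0 1111111111
45 0.05 -0.6 1 1111111111
45 0.05 -0.3 0 1111111111
45 0.05 -0.3 1 1111111111
45 0.1 -0.6 0 1111111111
45 0.1 -0.6 1 1111111111
45 0.1 -0.3 0 1111111111
45 0.1 -0.3 1 1111111111
```

```bash
cat > open.py <<'E'
from h import *
b=np.radians(35);P,R0=open_path(b,0,.010,[0,.3,.61,.95,1.3,1.6,1.85])
R=R0@FL; x=R0[:,0]; z=R0[:,2]
import sys
A=P[0]-.07*z-.02*x; B=P[0]-.005*x
for p in (A,B): print(robot.ik(p,R))
if len(sys.argv)>1:
    robot.gripper_to(0.0)
    robot.move_ptp(A,R); print(robot.get_state()['time'])
    robot.move_linear(B,.15)
    s=robot.get_state();print(s['time'],s['ee_pos']-B,s['force'])
    cv2.imwrite('pics/s1.png',robot.grab_frame('side')[:,:,::-1])
E
python3 open.py
```

```text
None
[ 0.81736713  0.54464922 -1.07876522  2.54541839  2.15383235  0.62454735
 -0.56889244]
```

```bash
python3 open.py go
```

```text
None
[ 0.81736713  0.54464922 -1.07876522  2.54541839  2.15383235  0.62454735
 -0.56889244]Traceback (most recent call last):
  File "open.py", line 9, in <module>
    robot.move_ptp(A,R); print(robot.get_state()['time'])
    ~~~~~~~~~~~~~~^^^^^
rig.PlanningError: the arm cannot take that pose within its joint ranges
```

```bash
cat >> h.py <<'E'
LO=np.array([-2.81,-.39,-1.27,.06,-1.19,.19,-2.82]);HI=np.array([2.81,2.02,1.25,2.57,4.33,2,2.82])
def opath(b,psi,y,d,ths):
    H=np.array([.053,y,.054]);R=R_(b,YC+psi);out=[]
    for th in ths:
        if th<b: c=H+.122*np.array([-np.cos(th),0,np.sin(th)])+d*np.array([np.cos(b),0,-np.sin(b)])
        else: c=H+(.122-d)*np.array([-np.cos(th),0,np.sin(th)])
        out.append(tcp_from_tip(W(c),R,.008))
    x=R[:,0];z=R[:,2]
    return [out[0]-.07*z-.02*x,out[0]-.005*x]+out,R
E
python3 - <<'E'
from h import *
res=[]
for b in (25,30,35,40):
  for y in (-.1,0,.1):
    for psi in (-.9,-.6,-.3,0,.3,.6):
      for f in (0,1):
        P,R=opath(np.radians(b),psi,y,.010,[0,.3,.61,.95,1.3,1.6,1.85])
        if f:R=R@FL
        Q=[robot.ik(p,R) for p in P]
        if any(q is None for q in Q): continue
        m=min(min((q-LO).min(),(HI-q).min()) for q in Q)
        J=max(np.abs(Q[i+1]-Q[i]).max() for i in range(len(Q)-1))
        res.append((round(m,3),round(J,2),b,y,psi,f))
for r in sorted(res,reverse=True)[:25]: print(r)
E
```

```text
(np.float64(0.215), np.float64(0.44), 30, -0.1, -0.9, 1)
(np.float64(0.185), np.float64(0.35), 40, 0.1, -0.6, 1)
(np.float64(0.184), np.float64(0.36), 40, 0.1, -0.6, 0)
(np.float64(0.183), np.float64(0.22), 35, 0, -0.9, 0)
(np.float64(0.183), np.float64(0.2), 30, 0.1, -0.9, 0)
(np.float64(0.182), np.float64(0.21), 40, 0, -0.9, 0)
(np.float64(0.182), np.float64(0.18), 40, 0.1, -0.9, 0)
(np.float64(0.182), np.float64(0.18), 35, 0.1, -0.9, 0)
(np.float64(0.156), np.float64(1.26), 40, -0.1, -0.9, 0)
(np.float64(0.156), np.float64(0.47), 35, -0.1, -0.9, 1)
(np.float64(0.153), np.float64(5.32), 30, 0.1, -0.6, 0)
(np.float64(0.151), np.float64(5.16), 25, 0.1, -0.6, 0)
(np.float64(0.147), np.float64(0.48), 25, -0.1, -0.6, 1)
(np.float64(0.141), np.float64(0.51), 25, -0.1, -0.9, 1)
(np.float64(0.129), np.float64(5.28), 25, 0.1, -0.9, 0)
(np.float64(0.114), np.float64(0.24), 30, 0.1, -0.9, 1)
(np.float64(0.113), np.float64(5.33), 30, 0, -0.9, 0)
(np.float64(0.112), np.float64(0.43), 30, 0, -0.6, 1)
(np.float64(0.102), np.float64(0.27), 25, 0, -0.9, 1)
(np.float64(0.101), np.float64(5.33), 35, 0.1, -0.6, 0)
(np.float64(0.101), np.float64(0.2), 25, -0.1, 0.6, 0)
(np.float64(0.097), np.float64(5.37), 35, -0.1, -0.9, 0)
(np.float64(0.096), np.float64(4.7), 25, -0.1, -0.9, 0)
(np.float64(0.095), np.float64(0.41), 25, 0.1, -0.3, 1)
(np.float64(0.094), np.float64(5.36), 40, 0, -0.6, 0)
```

```bash
cat > open.py <<'E'
from h import *
import sys
def run(b,psi,y,d,f,ths):
    b=np.radians(b);R=R_(b,YC+psi); H=np.array([.053,y,.054])
    s=np.sign((Rz(-YC)@R)[0,1]); off=R@np.array([.008,s*.0125,.019]); out=[]
    for th in ths:
        if th<b: c=H+.122*np.array([-np.cos(th),0,np.sin(th)])+d*np.array([np.cos(b),0,-np.sin(b)])
        else: c=H+(.122-d)*np.array([-np.cos(th),0,np.sin(th)])
        out.append(W(c)-off)
    x=R[:,0];z=R[:,2]
    return [out[0]-.07*z-.02*x,out[0]-.005*x]+out,(R@FL if f else R)
if __name__=="__main__":
  for cfg in [(40,-.6,.1,.01,0),(40,-.6,.1,.01,1),(35,-.6,.08,.01,1),(35,-.5,.1,.01,1)]:
    P,R=run(*cfg,[0,.3,.61,.95,1.3,1.6,1.85])
    Q=[robot.ik(p,R) for p in P]
    print(cfg,[None if q is None else round(min((q-LO).min(),(HI-q).min()),2) for q in Q])
  if len(sys.argv)>1:
    P,R=run(40,-.6,.1,.01,int(sys.argv[1]),[0])
    robot.move_ptp(P[0],R); print(robot.get_state()['time'])
    robot.move_linear(P[1],.12)
    s=robot.get_state();print(s['time'],s['ee_pos']-P[1],s['force'],s['opening'])
    cv2.imwrite('pics/s1.png',robot.grab_frame('side')[:,:,::-1])
E
python3 open.py
```

```text
(40, -0.6, 0.1, 0.01, 0) [np.float64(0.19), np.float64(0.23), np.float64(0.23), np.float64(0.18), np.float64(0.19), np.float64(0.19), np.float64(0.19), np.float64(0.19), np.float64(0.19)]
(40, -0.6, 0.1, 0.01, 1) [np.float64(0.19), np.float64(0.23), np.float64(0.23), np.float64(0.24), np.float64(0.29), np.float64(0.35), np.float64(0.42), np.float64(0.05), np.float64(0.26)]
(35, -0.6, 0.08, 0.01, 1) [np.float64(0.07), np.float64(0.13), np.float64(0.22), np.float64(0.05), np.float64(0.02), np.float64(0.25), np.float64(0.44), np.float64(0.25), np.float64(0.3)]
(35, -0.5, 0.1, 0.01, 1) [np.float64(0.18), np.float64(0.19), np.float64(0.2), np.float64(0.23), np.float64(0.05), np.float64(0.21), np.float64(0.03), np.float64(0.49), np.float64(0.28)]
```

```bash
sed -i 's/^    robot.move_ptp(P\[0\],R);/    robot.move_ptp(P[0]+np.array([0,-.03,.12]),R); print(robot.get_state()["time"]); robot.move_ptp(P[0],R);/' open.py; python3 open.py 0
```

```text
(40, -0.6, 0.1, 0.01, 0) [np.float64(0.19), np.float64(0.23), np.float64(0.23), np.float64(0.18), np.float64(0.19), np.float64(0.19), np.float64(0.19), np.float64(0.19), np.float64(0.19)]
(40, -0.6, 0.1, 0.01, 1) [np.float64(0.19), np.float64(0.23), np.float64(0.23), np.float64(0.24), np.float64(0.29), np.float64(0.35), np.float64(0.42), np.float64(0.05), np.float64(0.26)]
(35, -0.6, 0.08, 0.01, 1) [np.float64(0.07), np.float64(0.13), np.float64(0.22), np.float64(0.05), np.float64(0.02), np.float64(0.25), np.float64(0.44), np.float64(0.25), np.float64(0.3)]
(35, -0.5, 0.1, 0.01, 1) [np.float64(0.18), np.float64(0.19), np.float64(0.2), np.float64(0.23), np.float64(0.05), np.float64(0.21), np.float64(0.03), np.float64(0.49), np.float64(0.28)]
4.2083
5.025
5.775 [2.57036124e-05 2.37154179e-04 6.70059220e-04] [-0.69629485  0.43633018  0.71306112] 0.00023799419876161554
```

View pics/s1.png

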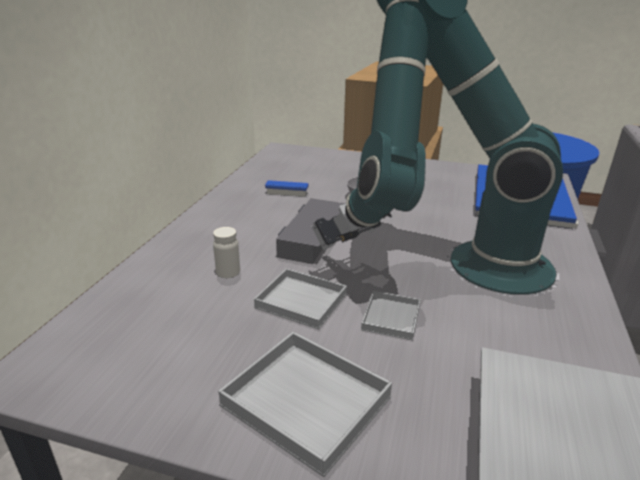

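The gripper is at the front-left lip (about pixel 320,240) and nothing else has been touched. Next I lift along the arc.

Run:
```python
from open import *
P,R=run(40,-.6,.1,.01,0,[0.08,.3,.55,.8,1.1,1.4,1.65,1.88])
for p in P[2:]:
    r=robot.move_linear(p,.12,threshold=35)
    s=robot.get_state();print(round(s['time'],2),r,s['force'].round(1))
    if r: break
cv2.imwrite('pics/s2.png',robot.grab_frame('side')[:,:,::-1])
cv2.imwrite('pics/t2.png',robot.grab_frame('top')[:,:,::-1])
```

```text
6.09 False [-16.8   5.4   2.6]
6.47 False [-22.3   5.1   7.1]
6.87 False [-28.1   5.3  18.2]
7.26 False [-1.5  0.7  1.8]
7.68 False [-0.1 -0.4  0.3]
8.11 False [ 0.4 -0.6  0.4]
8.49 False [-0.2 -0.  -0.6]
8.86 False [-0.1 -1.4  0.3]
```

View pics/s2.png

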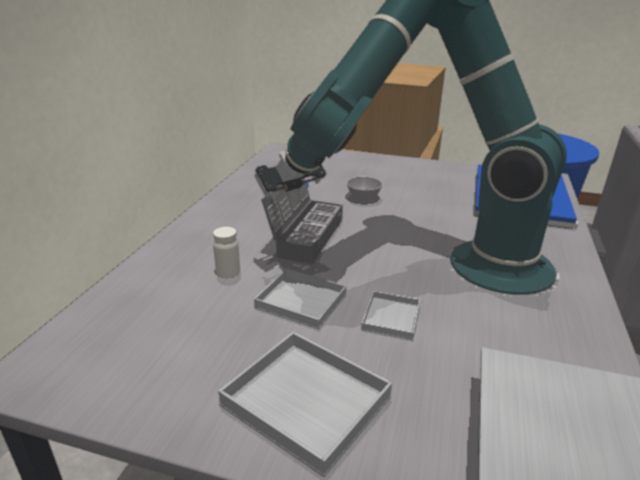

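View pics/t2.png

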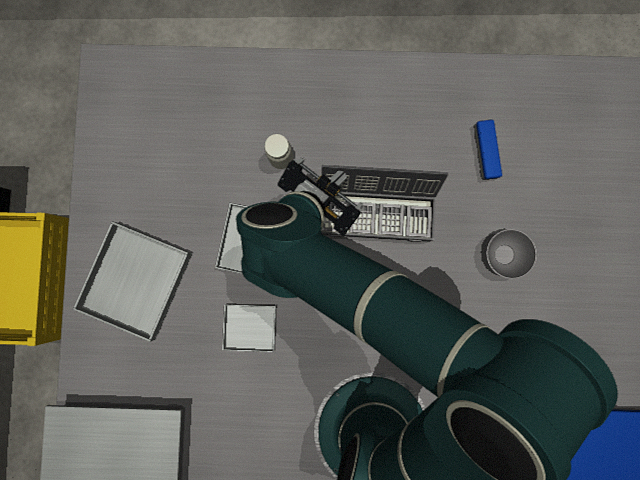

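```bash
python3 - <<'E'
import cv2
im=cv2.imread('pics/t2.png')
cv2.imwrite('pics/c3.png',cv2.resize(im[155:250,310:455],None,fx=5.5,fy=5.5,interpolation=cv2.INTER_CUBIC))
E
cat > mv.py <<'E'
from h import *
# retreat: back off lid, then overhead look
s=robot.get_state();p=np.array(s['ee_pos'])
robot.move_linear(p+[-.06,-.02,.06],.25)
R=R_(0.15)
robot.move_ptp(W([-.07,-.07,.30]),R)
c=cam('wrist');np.savez('w3.npz',K=c[0],R=c[1],t=c[2])
cv2.imwrite('pics/w3.png',robot.grab_frame('wrist')[:,:,::-1]);cv2.imwrite('pics/t3.png',robot.grab_frame('top')[:,:,::-1])
print(robot.get_state()['time'])
E
python3 -c "
from h import *
for y in(-.07,-.035):print(robot.ik(W([-.07,y,.30]),R_(.15)))"
```

```text
[ 1.00909116e+00 -1.40284834e-03 -9.25769801e-01  1.96429442e+00
 -1.02801573e-02  1.02835971e+00 -1.51471233e+00]
[ 1.13115549e+00 -5.16100832e-03 -1.12252476e+00  1.96581664e+00
 -1.32850457e-03  1.02805369e+00 -1.59370910e+00]
```

View pics/c3.png

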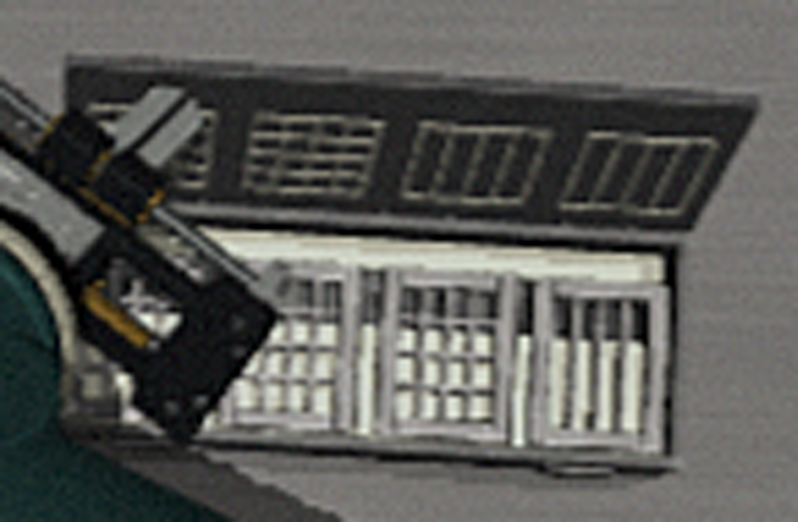

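```bash
python3 mv.py
python3 - <<'E'
from h import *
d=np.load('w3.npz');c=(d['K'],d['R'],d['t'])
im=cv2.imread('pics/w3.png');t=cv2.imread('pics/t3.png');ct=cam('top')
for name,cc,m in(('w',c,im),('t',ct,t)):
    def line(a,b,col):
        q=proj(cc,[W(a),W(b)]);cv2.line(m,*[tuple(int(v) for v in np.round(p)) for p in q],col,1)
    for yc in (.105,.035,-.035,-.105):
        q=[(-.046,yc-.03,.05),(.03,yc-.03,.05),(.03,yc+.03,.05),(-.046,yc+.03,.05)]
        for i in range(4): line(q[i],q[(i+1)%4],(0,0,255))
    q=[(-.053,-.142,.054),(.053,-.142,.054),(.053,.142,.054),(-.053,.142,.054)]
    for i in range(4): line(q[i],q[(i+1)%4],(0,255,0))
    for th in (1.6,1.88,1.95):
        e=(.053-.122*np.cos(th),.142,.054+.122*np.sin(th));f=(e[0],-.142,e[2]);line(e,f,(255,255,0))
cv2.imwrite('pics/w3o.png',im);cv2.imwrite('pics/t3o.png',cv2.resize(t[140:270,290:470],None,fx=4.4,fy=4.4,interpolation=cv2.INTER_CUBIC))
E
```

```text
13.2
```

View pics/w3o.png

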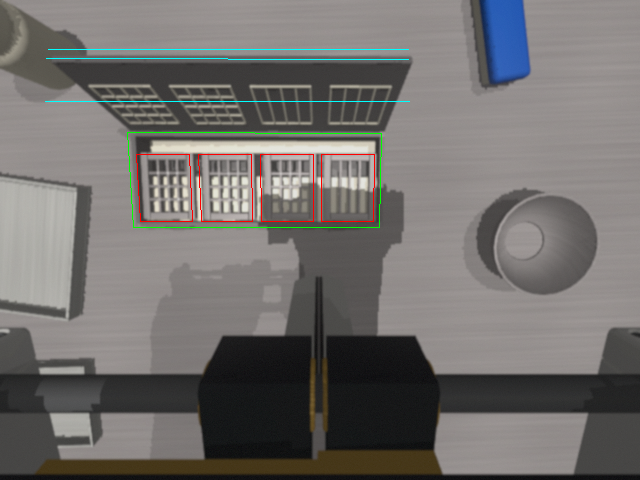

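View pics/t3o.png

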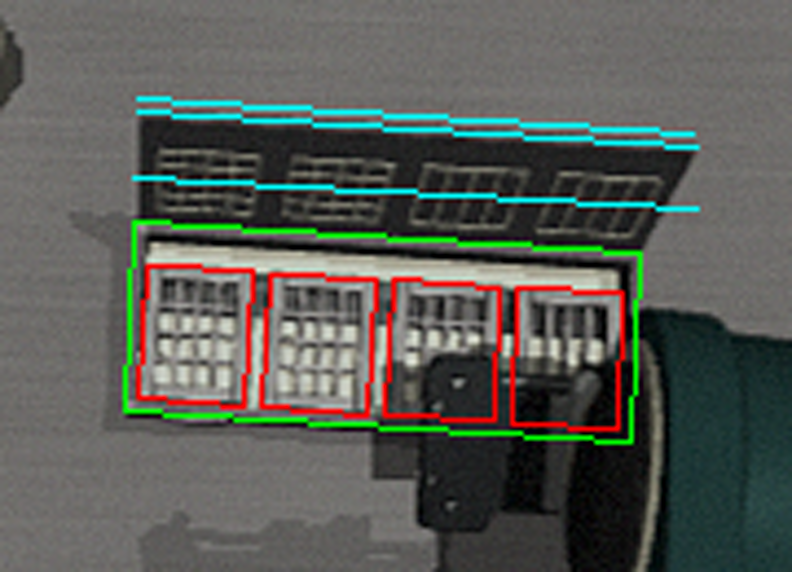

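```bash
cat > press.py <<'E'
from h import *
R=R_(.25); Rc=Rz(-YC)@R
def T(cx,cz,y=-.035): return W(np.array([cx,y,cz])-Rc@np.array([-.008,0,.019]))
import sys
print([robot.ik(T(.027,z),R) is not None for z in (.12,.055,.029)])
robot.move_ptp(T(.027,.12),R)
robot.move_linear(T(.027,.056),.2)
print(robot.get_state()['time'],robot.get_state()['force'].round(2))
for z in (.045,.038,.029):
    r=robot.move_linear(T(.027,z),.06,threshold=25); s=robot.get_state();print(z,r,round(s['time'],2),s['force'].round(2))
robot.pause(.2)
robot.move_linear(T(.027,.06),.08)
robot.move_linear(T(.02,.16),.2)
robot.move_linear(T(-.09,.19),.25)
c=cam('wrist');np.savez('w4.npz',K=c[0],R=c[1],t=c[2])
cv2.imwrite('pics/w4.png',robot.grab_frame('wrist')[:,:,::-1]);cv2.imwrite('pics/t4.png',robot.grab_frame('top')[:,:,::-1]);cv2.imwrite('pics/s4.png',robot.grab_frame('side')[:,:,::-1])
print(robot.get_state()['time'])
E
python3 press.py
```

```text
[True, True, True]
14.4583 [0.23 0.47 0.2 ]
0.045 False 14.79 [ 1.31 -0.97  1.13]
0.038 False 15.06 [ 0.5  -0.59 -0.59]
0.029 False 15.36 [ 1.87 -2.19 -1.44]
17.725
```

View pics/w4.png

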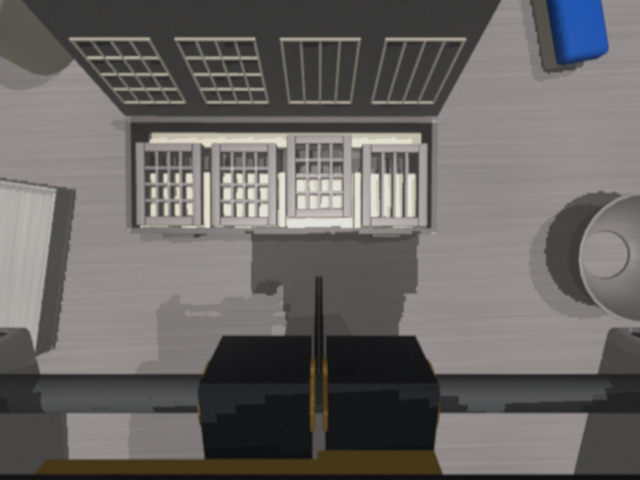

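Run:
```python
import cv2,numpy as np
im=cv2.imread('pics/w4.png')
a=cv2.resize(im[110:240,260:440],None,fx=4,fy=4,interpolation=cv2.INTER_CUBIC)
im=cv2.imread('pics/s4.png')
b=cv2.resize(im[170:270,240:380],None,fx=5,fy=5,interpolation=cv2.INTER_CUBIC)
cv2.imwrite('pics/c4a.png',a);cv2.imwrite('pics/c4b.png',b)
```

```text
(no output)
```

View pics/c4a.png

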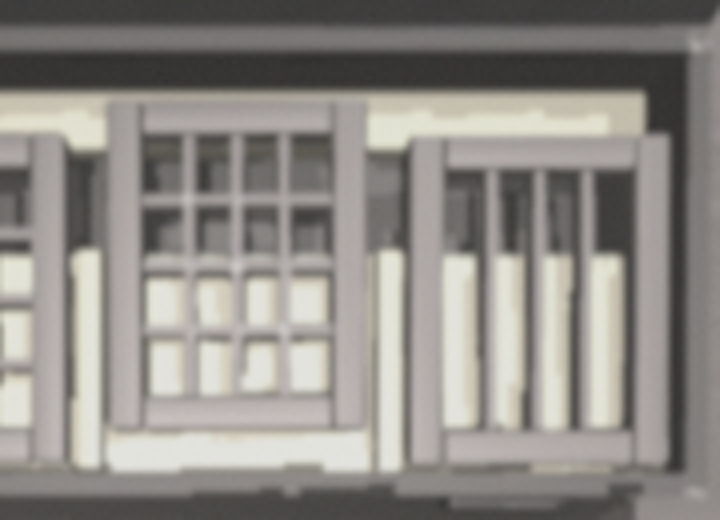

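View pics/c4b.png

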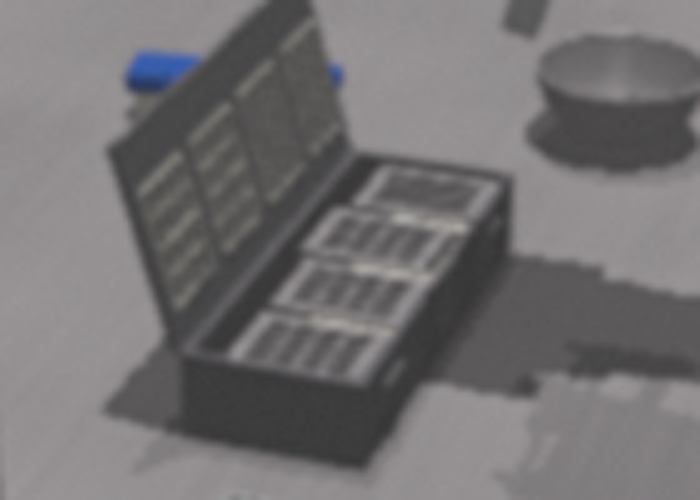

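The mesh grid at y=-35 (wrist view, columns 287–352) did not stay up. It slid back about 9 mm and lies flat again, because the press landed too far back. I'll press again closer to the sill.

```bash
cat > press2.py <<'E'
from h import *
import sys
b=.15;X=float(sys.argv[1]);ZB=float(sys.argv[2]);tag=sys.argv[3]
R=R_(b); Rc=Rz(-YC)@R
def T(cx,cz,y=-.035): return W(np.array([cx,y,cz])-Rc@np.array([0,0,.019]))
robot.move_ptp(T(X,.13),R)
robot.move_linear(T(X,.056),.2)
print(robot.get_state()['time'],robot.get_state()['force'].round(2))
for z in (.045,.037,ZB):
    r=robot.move_linear(T(X,z),.06,threshold=25); s=robot.get_state();print(z,r,round(s['time'],2),s['force'].round(2))
robot.pause(.3)
s=robot.get_state();print(s['force'].round(2), (Rz(-YC)@(s['ee_pos']-np.r_[PC,0]+R[:,2]*.019)).round(4))
cv2.imwrite(f'pics/s{tag}a.png',robot.grab_frame('side')[:,:,::-1])
robot.move_linear(T(X,.06),.08)
robot.move_linear(T(X-.005,.16),.25)
robot.move_linear(T(-.09,.19),.25)
c=cam('wrist');np.savez(f'w{tag}.npz',K=c[0],R=c[1],t=c[2])
for n in('wrist','side'): cv2.imwrite(f'pics/{n[0]}{tag}.png',robot.grab_frame(n)[:,:,::-1])
print(robot.get_state()['time'])
ims=[cv2.resize(cv2.imread(f'pics/{p}.png')[170:270,240:380],None,fx=2.8,fy=2.8) for p in (f's{tag}a',f's{tag}')]
w=cv2.resize(cv2.imread(f'pics/w{tag}.png')[80:250,120:460],(784,392)); cv2.imwrite(f'pics/m{tag}.png',np.vstack([np.hstack(ims)[:, :784],w])[:600])
E
python3 press2.py .028 .029 5
```

```text
19.1667 [ 0.44  0.17 -0.14]
0.045 False 19.5 [ 0.25 -0.38 -0.15]
0.037 False 19.78 [ 2.43 -2.66 -0.67]
0.029 False 20.07 [ 4.87 -0.97 -2.96]
[ 5.28 -0.61 -3.23] [ 0.0281 -0.035   0.0287]
22.5083
```

View pics/m5.png

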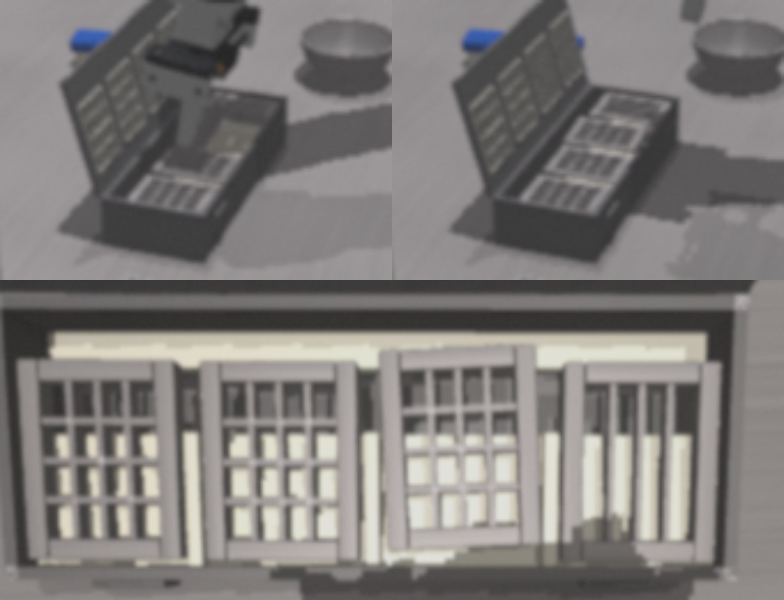

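The grid did stand while the finger was down, with the pocket floor visible in the left picture. It was pinched between finger and sill (Fx +5 N) and got dragged up when I retracted. This time I'll press a little further back and move the finger toward the hinge before lifting.

```bash
sed -e "s/^robot.move_linear(T(X,.06),.08)/robot.move_linear(T(X+.004,ZB),.04);robot.move_linear(T(X+.0065,ZB+.002),.03);robot.pause(.15);print(robot.get_state()['force'].round(2));robot.move_linear(T(X+.0065,.05),.06);robot.move_linear(T(X+.005,.075),.12)/" press2.py > press3.py; python3 press3.py .031 .0285 6
```

```text
23.75 [ 0.54  0.46 -0.03]
0.045 False 24.08 [ 0.21 -0.76 -0.25]
0.037 False 24.37 [ 0.48 -0.04  0.64]
0.0285 False 24.66 [ 3.94  0.8  -0.84]
[ 3.78  0.94 -0.24] [ 0.0312 -0.0349  0.0287]
[-4.34 -0.05  1.02]
28.0
```

View pics/m6.png

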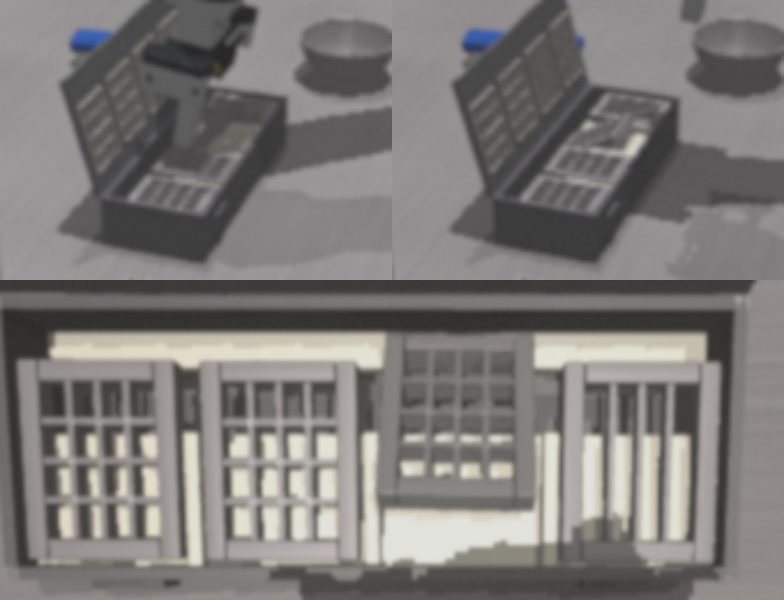

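Run:
```python
import cv2
im=cv2.imread('pics/w6.png')
cv2.imwrite('pics/c6.png',cv2.resize(im[95:205,270:370],None,fx=5.4,fy=5.4,interpolation=cv2.INTER_CUBIC))
im=cv2.imread('pics/s6.png')
cv2.imwrite('pics/c6s.png',cv2.resize(im[190:250,280:350],None,fx=8,fy=8,interpolation=cv2.INTER_CUBIC))
```

```text
(no output)
```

View pics/c6.png

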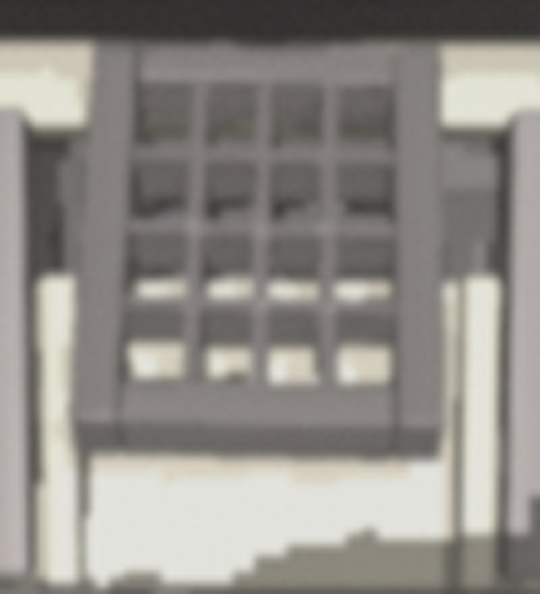

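View pics/c6s.png

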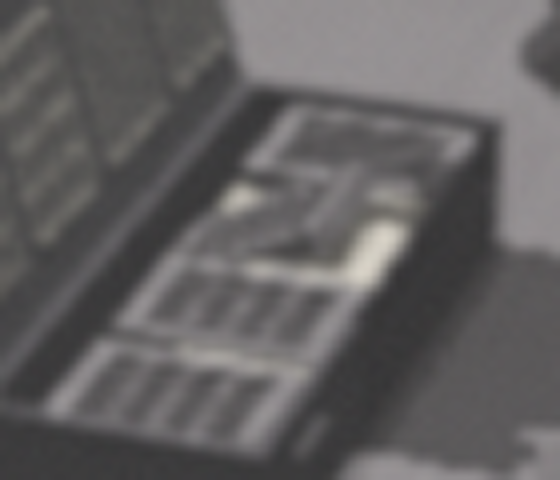

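Run:
```python
from h import *
from scipy.optimize import least_squares
d=np.load('w6.npz');c=(d['K'],d['R'],d['t'])
px=np.array([(95,42),(440,42),(440,428),(78,423),(84,452),(436,456)])/5.4+[270,95]
loc=np.array([[.038,.03,.012],[.038,-.03,.012],[-.038,-.03,.012],[-.038,.03,.012],[-.038,.03,0],[-.038,-.03,0]])
def G(p):
    a,yw=p[3],p[4]; Ry=np.array([[np.cos(a),0,np.sin(a)],[0,1,0],[-np.sin(a),0,np.cos(a)]])
    return (Rz(yw)@Ry@loc.T).T+p[:3]
for a0 in (.3,.8):
    r=least_squares(lambda p:(proj(c,[W(q) for q in G(p)])-px).ravel(),[.005,-.035,.04,a0,0]);print(r.x,np.degrees(r.x[3]),np.abs(r.fun).max());print(G(r.x).round(3))
```

```text
[ 0.00947841 -0.03719039  0.02365816  0.44165363 -0.0154333 ] 25.304889184886406 0.922236335400271
[[ 0.049 -0.008  0.018]
 [ 0.048 -0.068  0.018]
 [-0.02  -0.067  0.051]
 [-0.019 -0.007  0.051]
 [-0.024 -0.007  0.04 ]
 [-0.025 -0.067  0.04 ]]
[ 0.00947841 -0.03719039  0.02365815  0.44165361 -0.0154333 ] 25.304887840962323 0.922236448412832
[[ 0.049 -0.008  0.018]
 [ 0.048 -0.068  0.018]
 [-0.02  -0.067  0.051]
 [-0.019 -0.007  0.051]
 [-0.024 -0.007  0.04 ]
 [-0.025 -0.067  0.04 ]]
```

```bash
cat > gfit.py <<'E'
from h import *
from scipy.optimize import least_squares
def corners(a,L,y,yw,flat=False):
    u=np.array([-np.cos(a),0,np.sin(a)]);n=np.array([np.sin(a),0,np.cos(a)])
    E=np.array([.004+L*np.cos(a),y,.038-L*np.sin(a)])
    Y=np.array([0,.03,0])
    P=np.array([E+.012*n+Y,E+.012*n-Y,E+.012*n+.076*u-Y,E+.012*n+.076*u+Y,E+.076*u+Y,E+.076*u-Y])
    C=P.mean(0);return (Rz(yw)@(P-C).T).T+C
if __name__=="__main__":
    d=np.load('w6.npz');c=(d['K'],d['R'],d['t'])
    px=np.array([(95,42),(440,42),(440,428),(78,423),(84,452),(436,456)])/5.4+[270,95]
    r=least_squares(lambda p:(proj(c,[W(q) for q in corners(*p)])-px).ravel(),[.5,.04,-.035,0])
    print(r.x,np.degrees(r.x[0]),r.fun.round(1)); print(corners(*r.x).round(3))
    im=cv2.imread('pics/w6.png')
    b=cv2.resize(im[90:220,250:400],None,fx=5,fy=5,interpolation=cv2.INTER_CUBIC)
    for pp,col in((corners(*r.x),(0,0,255)),(corners(np.radians(27),.043,-.035,0),(0,255,0)),(np.array([[.03,-.075,.05],[.03,-.135,.05],[-.046,-.135,.05],[-.046,-.075,.05]]),(255,0,0))):
        q=(proj(c,[W(x) for x in pp])-[250,90])*5
        cv2.polylines(b,[q[:4].astype(int)],True,col,1)
        if len(q)>4: cv2.line(b,tuple(q[4].astype(int)),tuple(q[5].astype(int)),col,1)
    cv2.imwrite('pics/g6.png',b)
E
python3 gfit.py
```

```text
[ 0.49320911  0.04206231 -0.03703928 -0.01536108] 28.25880026111157 [-0.6 -1.   0.  -0.   1.9 -0.7 -1.3 -0.8 -1.3  1.   1.3  1.3]
[[ 0.047 -0.008  0.029]
 [ 0.046 -0.068  0.029]
 [-0.021 -0.067  0.065]
 [-0.02  -0.007  0.065]
 [-0.025 -0.007  0.054]
 [-0.026 -0.067  0.054]]
```

View pics/g6.png

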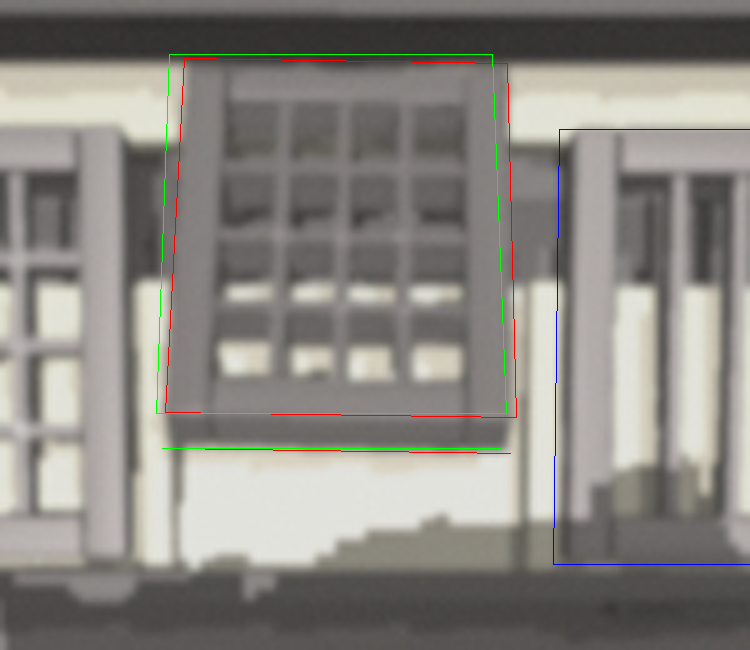

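```bash
cat > gr.py <<'E'
from h import *
import sys
b0=np.radians(33); a0=np.radians(28); L0=.0425; Y=-.036
def gp(a,L,lift=0):
    E=np.array([.004+L*np.cos(a),Y,.038-L*np.sin(a)+lift]); return E
def Ry(t): return np.array([[np.cos(t),0,np.sin(t)],[0,1,0],[-np.sin(t),0,np.cos(t)]])
tip=np.array([-.017,Y,.059]); Rc0=R_(b0,0)
tcp0=tip-Rc0@np.array([0,0,.019])
rel=Ry(a0).T@(tcp0-gp(a0,L0))
def tool(a,L,lift=0):
    return W(Ry(a)@rel+gp(a,L,lift)), R_(b0-(a-a0))
seq=[(28,.034,.002),(36,.033,.003),(45,.032,.003),(54,.032,.003),(62,.033,.002)]
if __name__=="__main__":
    P0,R0=tool(a0,L0)
    print(robot.ik(P0-.06*R0[:,2],R0) is not None,[ (robot.ik(*tool(np.radians(a),L,l)) is not None) for a,L,l in seq], robot.ik(*tool(np.radians(62),.036)) is not None)
    if len(sys.argv)>1:
        robot.gripper_to(.094); print(robot.get_state()['time'])
        robot.move_ptp(P0-.06*R0[:,2],R0); print(robot.get_state()['time'])
        r=robot.move_linear(P0,.12,threshold=12); print(r,robot.get_state()['time'])
        if not r:
            robot.gripper_to(.0); s=robot.get_state(); print(s['time'],s['opening'],s['force'].round(1))
        cv2.imwrite('pics/w7.png',robot.grab_frame('wrist')[:,:,::-1])
E
python3 gr.py
```

```text
False [True, True, True, True, True] True
```

```bash
sed -i 's/P0-.06\*R0\[:,2\]/P0+np.array([0,0,.05])/g' gr.py; python3 gr.py
```

```text
False [True, True, True, True, True] True
```

Run:
```python
from h import *
import gr
for deg in (15,20,25,30,33):
    b0=np.radians(deg)
    for psi in (0,):
        R=R_(b0); tcp=gr.tip-R_(b0,0)@np.array([0,0,.019]); P=W(tcp)
        for o in ([0,0,0],[0,0,.03],[0,0,.05],[.02,0,.04],[.03,0,.05]):
            for F in (np.eye(3),FL):
                q=robot.ik(P+o,R@F); print(deg,o,F[0,0],None if q is None else round(min((q-LO).min(),(HI-q).min()),2),end=' | ')
        print()
```

```text
15 [0, 0, 0] 1.0 0.32 | 15 [0, 0, 0] -1.0 0.01 | 15 [0, 0, 0.03] 1.0 0.26 | 15 [0, 0, 0.03] -1.0 0.01 | 15 [0, 0, 0.05] 1.0 0.22 | 15 [0, 0, 0.05] -1.0 0.0 | 15 [0.02, 0, 0.04] 1.0 0.23 | 15 [0.02, 0, 0.04] -1.0 0.01 | 15 [0.03, 0, 0.05] 1.0 0.21 | 15 [0.03, 0, 0.05] -1.0 0.01 | 
20 [0, 0, 0] 1.0 0.2 | 20 [0, 0, 0] -1.0 0.01 | 20 [0, 0, 0.03] 1.0 0.25 | 20 [0, 0, 0.03] -1.0 0.01 | 20 [0, 0, 0.05] 1.0 0.28 | 20 [0, 0, 0.05] -1.0 0.01 | 20 [0.02, 0, 0.04] 1.0 0.31 | 20 [0.02, 0, 0.04] -1.0 0.01 | 20 [0.03, 0, 0.05] 1.0 0.29 | 20 [0.03, 0, 0.05] -1.0 0.01 | 
25 [0, 0, 0] 1.0 0.01 | 25 [0, 0, 0] -1.0 0.04 | 25 [0, 0, 0.03] 1.0 0.08 | 25 [0, 0, 0.03] -1.0 0.01 | 25 [0, 0, 0.05] 1.0 0.12 | 25 [0, 0, 0.05] -1.0 0.01 | 25 [0.02, 0, 0.04] 1.0 0.14 | 25 [0.02, 0, 0.04] -1.0 0.01 | 25 [0.03, 0, 0.05] 1.0 0.18 | 25 [0.03, 0, 0.05] -1.0 0.01 | 
30 [0, 0, 0] 1.0 0.01 | 30 [0, 0, 0] -1.0 0.12 | 30 [0, 0, 0.03] 1.0 None | 30 [0, 0, 0.03] -1.0 0.06 | 30 [0, 0, 0.05] 1.0 0.01 | 30 [0, 0, 0.05] -1.0 0.02 | 30 [0.02, 0, 0.04] 1.0 0.02 | 30 [0.02, 0, 0.04] -1.0 0.03 | 30 [0.03, 0, 0.05] 1.0 0.05 | 30 [0.03, 0, 0.05] -1.0 0.02 | 
33 [0, 0, 0] 1.0 0.03 | 33 [0, 0, 0] -1.0 0.15 | 33 [0, 0, 0.03] 1.0 0.0 | 33 [0, 0, 0.03] -1.0 0.1 | 33 [0, 0, 0.05] 1.0 None | 33 [0, 0, 0.05] -1.0 0.07 | 33 [0.02, 0, 0.04] 1.0 None | 33 [0.02, 0, 0.04] -1.0 0.08 | 33 [0.03, 0, 0.05] 1.0 None | 33 [0.03, 0, 0.05] -1.0 0.05 |
```

```bash
sed -i 's/radians(33)/radians(20)/' gr.py; python3 gr.py go
```

```text
True [True, True, True, True, True] True
29.45
30.0417
False 30.6083
31.2667 0.05901965808159052 [ 1.2 -0.8 -0. ]
```

View pics/w7.png

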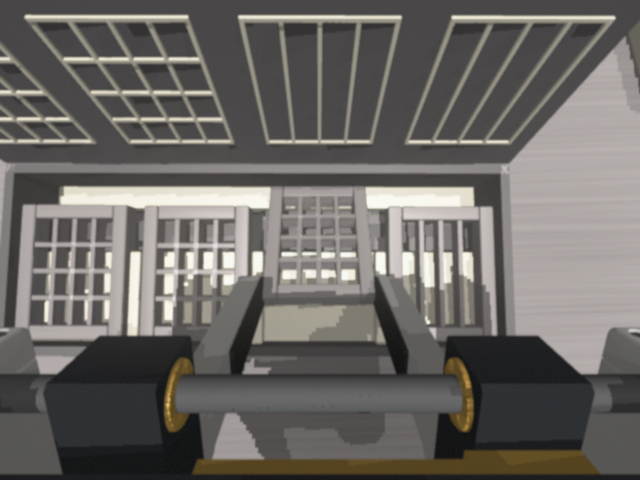

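The front corners are gripped (opening 59 mm, fingers at about pixels 250,300 and 385,300). I'll bring the grid off the ledge and stand it in the trough.

Run:
```python
from gr import *
for a,L,l in seq:
    P,R=tool(np.radians(a),L,l); r=robot.move_linear(P,.09,frame=R,threshold=25) if False else robot.move_linear(P,.09,frame=R)
    s=robot.get_state();print(a,round(s['time'],2),s['force'].round(1),round(s['opening'],4))
P,R=tool(np.radians(62),.0375,0)
r=robot.move_linear(P,.05,threshold=5); s=robot.get_state();print(r,round(s['time'],2),s['force'].round(1),(s['ee_pos']-P).round(4))
cv2.imwrite('pics/w8.png',robot.grab_frame('wrist')[:,:,::-1]);cv2.imwrite('pics/s8.png',robot.grab_frame('side')[:,:,::-1])
w=cv2.resize(cv2.imread('pics/s8.png')[150:270,230:390],(560,420));cv2.imwrite('pics/c8.png',w)
```

```text
28 31.57 [-0.5  0.9  0.7] 0.059
36 31.93 [ 0.5  0.2 -1.9] 0.0586
45 32.27 [ 0.1 -0.5 -2.4] 0.0588
54 32.61 [ 0.2 -0.2 -2.9] 0.0585
62 32.91 [-0.2  0.3 -1.2] 0.0587
True 33.12 [0.1 0.2 0.7] [-0.0008  0.0005 -0.0002]
```

View pics/w8.png

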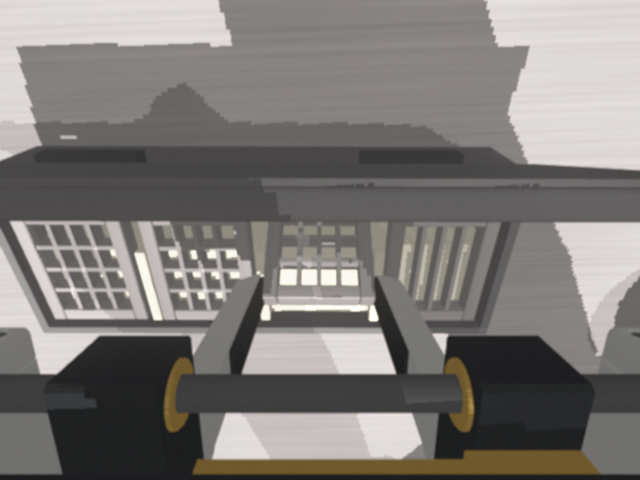

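View pics/c8.png

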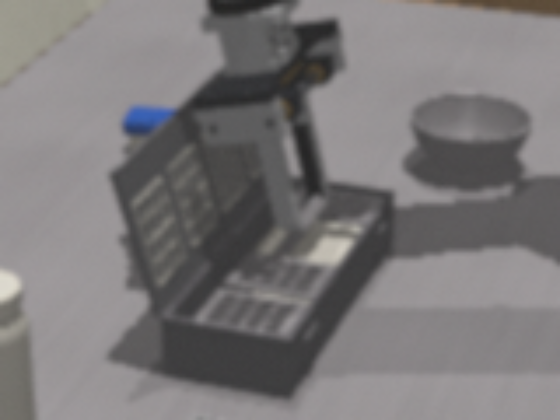

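The grid is standing in the trough, still gripped. I'll open the jaws so it stands by itself, check it, and then grip it again.

Run:
```python
from gr import *
robot.gripper_to(.078); robot.pause(.45)
c=cam('wrist');np.savez('w9.npz',K=c[0],R=c[1],t=c[2])
cv2.imwrite('pics/w9.png',robot.grab_frame('wrist')[:,:,::-1]);cv2.imwrite('pics/s9.png',robot.grab_frame('side')[:,:,::-1])
s=robot.get_state();print(s['time'],s['opening'],s['force'].round(1))
a=cv2.resize(cv2.imread('pics/s9.png')[190:250,280:350],(490,420),interpolation=cv2.INTER_CUBIC)
b=cv2.resize(cv2.imread('pics/w9.png')[200:330,230:410],(580,420),interpolation=cv2.INTER_CUBIC)
cv2.imwrite('pics/c9.png',cv2.resize(np.hstack([a,b]),(800,314)))
```

```text
34.2833 0.07788324981156738 [-0.3 -0.5  0.4]
```

View pics/c9.png

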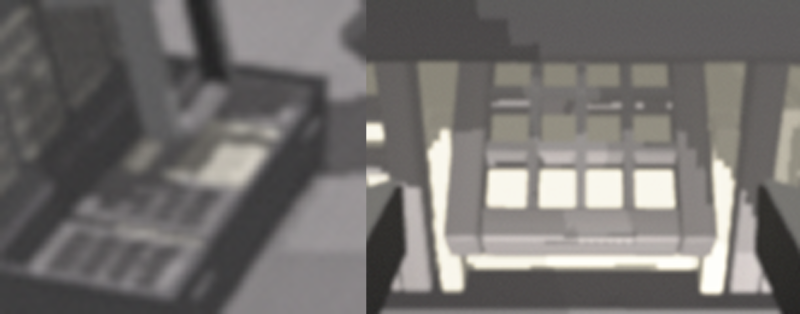

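Run:
```python
from h import *
from gfit import corners
d=np.load('w9.npz');c=(d['K'],d['R'],d['t'])
im=cv2.imread('pics/w9.png')
b=cv2.resize(im[190:340,220:420],None,fx=4,fy=4,interpolation=cv2.INTER_CUBIC)
for pp,col in((corners(np.radians(62),.036,-.036,0),(0,0,255)),(corners(np.radians(28),.042,-.036,0),(0,255,0)),(corners(0,.03,-.036,0),(255,0,0)),):
    q=(proj(c,[W(x) for x in pp])-[220,190])*4
    cv2.polylines(b,[q[:4].astype(int)],True,col,1)
    cv2.line(b,tuple(q[4].astype(int)),tuple(q[5].astype(int)),col,1)
cv2.imwrite('pics/g9.png',b)
```

```text
(no output)
```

View pics/g9.png

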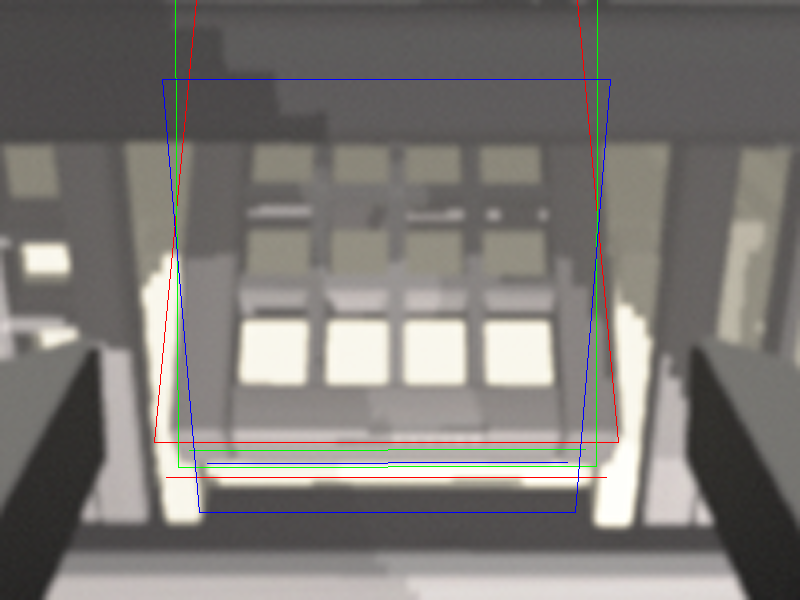

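```bash
cat > place.py <<'E'
from gr import *
TC=np.array([.4675,.3172])
def ptool(g,yaw,z=.0055,fx=0):
    Ez=np.array([.038*np.cos(g)+fx,0,z]); v=Ry(g)@(rel)+Ez   # rel y=0 in grid frame
    R=R_(b0-(g-a0),yaw); P=Rz(yaw)@v+np.r_[TC,0]; return P,R
if __name__=="__main__":
  for gd in (8,12,16,20):
    for yaw in (-.174,-.4,.1,.3):
      P,R=ptool(np.radians(gd),yaw)
      low=(P+R@np.array([-.008,0,.019]))[2]; bod=(P+R@np.array([-.0375,0,-.078]))[2]
      q=robot.ik(P,R);qa=robot.ik(P+[0,0,.15],R)
      print(gd,yaw,P.round(3),round(low,4),round(bod,3),[None if k is None else round(min((k-LO).min(),(HI-k).min()),2) for k in(q,qa)])
E
python3 place.py
```

```text
8 -0.174 [0.425 0.325 0.039] 0.0188 0.074 [np.float64(0.33), np.float64(0.19)]
8 -0.4 [0.427 0.334 0.039] 0.0188 0.074 [np.float64(0.04), np.float64(0.19)]
8 0.1 [0.424 0.313 0.039] 0.0188 0.074 [np.float64(0.07), np.float64(0.1)]
8 0.3 [0.426 0.304 0.039] 0.0188 0.074 [np.float64(0.11), None]
12 -0.174 [0.427 0.324 0.044] 0.024 0.085 [np.float64(0.02), np.float64(0.17)]
12 -0.4 [0.429 0.333 0.044] 0.024 0.085 [np.float64(0.01), np.float64(0.19)]
12 0.1 [0.426 0.313 0.044] 0.024 0.085 [np.float64(0.05), None]
12 0.3 [0.428 0.305 0.044] 0.024 0.085 [np.float64(0.05), np.float64(0.02)]
16 -0.174 [0.429 0.324 0.05 ] 0.0292 0.096 [np.float64(0.03), np.float64(0.05)]
16 -0.4 [0.431 0.333 0.05 ] 0.0292 0.096 [np.float64(0.05), np.float64(0.19)]
16 0.1 [0.428 0.313 0.05 ] 0.0292 0.096 [np.float64(0.07), np.float64(0.08)]
16 0.3 [0.43  0.306 0.05 ] 0.0292 0.096 [np.float64(0.02), np.float64(0.02)]
20 -0.174 [0.431 0.324 0.055] 0.0342 0.106 [np.float64(0.09), np.float64(0.07)]
20 -0.4 [0.434 0.332 0.055] 0.0342 0.106 [np.float64(0.03), np.float64(0.15)]
20 0.1 [0.431 0.314 0.055] 0.0342 0.106 [np.float64(0.16), np.float64(0.01)]
20 0.3 [0.432 0.306 0.055] 0.0342 0.106 [np.float64(0.05), np.float64(0.0)]
```

Run:
```python
from place import *
robot.gripper_to(0.0); s=robot.get_state(); print(s['time'],s['opening'])
p=np.array(s['ee_pos']); robot.move_linear(p+[0,0,.02],.08); robot.move_linear(p+[0,0,.11],.25)
s=robot.get_state(); print(round(s['time'],2),s['opening'],s['force'].round(1))
P,R=ptool(np.radians(8),-.174,fx=.01)
for h in (.06,.08,.1,.15):
    k=robot.ik(P+[0,0,h],R); print(h,None if k is None else (k-s['qpos']).round(2))
cv2.imwrite('pics/w10.png',robot.grab_frame('wrist')[:,:,::-1])
```

```text
34.7417 0.058823679427017085
35.65 0.05866916787690045 [-0.2 -0.7 -2.2]
0.06 [-0.98 -0.03  0.06  0.55  1.06 -0.29  4.31]
0.08 [-0.85  0.01 -0.11  0.54  1.06 -0.18  4.36]
0.1 [-0.84 -0.05 -0.11  0.53  1.   -0.21  4.41]
0.15 [-0.82 -0.2  -0.11  0.5   0.86 -0.28  4.54]
```

View pics/w10.png

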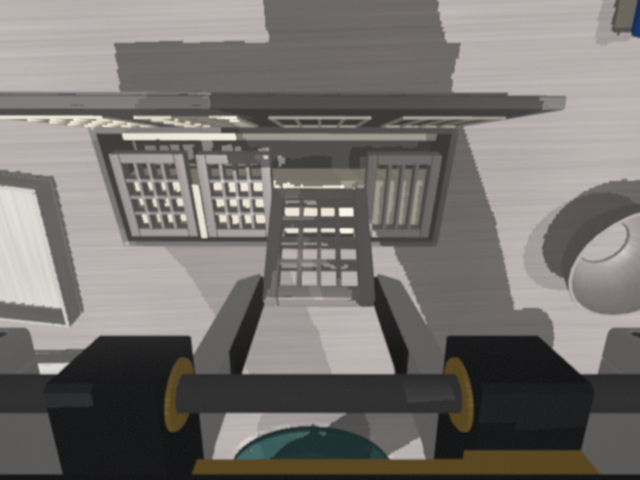

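Run:
```python
from place import *
s=robot.get_state();print(s['qpos'].round(2))
for yaw in np.arange(-1.6,1.61,.2):
    for fx in (0,):
        P,R=ptool(np.radians(10),yaw,fx=fx)
        k=robot.ik(P+[0,0,.09],R);k2=robot.ik(P,R); print(round(yaw,2),None if k is None else (k-s['qpos']).round(2),None if k2 is None else (k2-s['qpos']).round(2))
```

```text
[ 0.68  0.62 -0.97  1.65  0.44  1.39 -2.  ]
-1.6 [-0.98  0.43 -0.12 -0.25  0.55  0.53  3.64] [-0.98  0.57 -0.12 -0.23  0.65  0.47  3.58]
-1.4 [-1.    0.39 -0.12 -0.15  0.61  0.47  3.75] [-0.99  0.54 -0.12 -0.13  0.72  0.43  3.68]
-1.2 [-1.    0.33 -0.12 -0.04  0.67  0.4   3.87] [-1.    0.5  -0.12 -0.03  0.79  0.38  3.77]
-1.0 [-0.99  0.27 -0.12  0.07  0.72  0.32  3.97] [-0.99  0.45 -0.12  0.09  0.86  0.31  3.87]
-0.8 [-0.98  0.21 -0.11  0.19  0.78  0.22  4.08] [-0.98  0.41 -0.12  0.2   0.94  0.24  3.96]
-0.6 [-0.95  0.13 -0.11  0.3   0.83  0.1   4.19] [-0.96  0.36 -0.12  0.32  1.02  0.15  4.04]
-0.4 [-0.91  0.05 -0.11  0.41  0.89 -0.05  4.29] [-2.59  0.34  2.05  0.48 -0.83 -1.   -0.72]
-0.2 [-0.85 -0.04 -0.11  0.52  0.96 -0.21  4.4 ] [-2.6   0.29  2.04  0.59 -1.11 -1.19 -0.27]
-0.0 [-0.77 -0.13 -0.11  0.61  1.05 -0.4   4.51] [-2.16 -0.06  1.5   0.68  1.22 -1.09  4.03]
0.2 [-1.94 -0.39  1.32  0.72  1.04 -1.04  4.59] [-2.39  0.07  1.88  0.76  2.88 -1.16  2.52]
0.4 [-1.83 -0.43  1.32  0.77  1.52 -1.18  4.37] [-2.14 -0.05  1.69  0.81  2.83 -1.02  2.9 ]
0.6 [-2.21 -0.35  1.9   0.8   3.54 -1.17  2.6 ] [-1.85 -0.12  1.51  0.82  3.03 -0.93  3.05]
0.8 [-1.39 -0.43  1.14  0.76  3.74 -1.17  2.72] [-1.38 -0.17  1.14  0.79  3.21 -0.94  3.26]
1.0 None [-0.77 -0.14  0.6   0.72  3.4  -1.07  3.47]
1.2 [-0.23 -0.22  0.09  0.61 -1.29 -1.14  2.1 ] [-0.01  0.33 -0.24  0.63  1.21 -1.08 -0.11]
1.4 [-0.06 -0.04 -0.1   0.51 -0.69 -1.03  1.76] [-0.02  0.32 -0.19  0.54  0.44 -1.11  0.84]
1.6 [ 0.04  0.2  -0.3   0.41 -0.17 -0.83  1.49] [ 0.03  0.47 -0.29  0.43  0.33 -0.88  1.16]
```

Run:
```python
from place import *
P,R=ptool(np.radians(10),-1.65,z=.006,fx=.012)
s=robot.get_state();p=np.array(s['ee_pos'])
print([None if k is None else k.round(2) for k in (robot.ik(p+[-.02,.02,.05],s['tool_rot']),robot.ik(P+[0,0,.09],R),robot.ik(P,R))],P.round(3))
robot.move_linear(p+[-.02,.02,.05],.3)
robot.move_ptp(P+[0,0,.09],R)
s=robot.get_state();print(round(s['time'],2),s['opening'],s['force'].round(1))
cv2.imwrite('pics/w11.png',robot.grab_frame('wrist')[:,:,::-1])
cv2.imwrite('pics/t11.png',robot.grab_frame('top')[:,:,::-1])
cv2.imwrite('pics/c11.png',np.hstack([cv2.resize(cv2.imread('pics/w11.png'),(480,360)),cv2.resize(cv2.imread('pics/t11.png')[150:310,170:310],(315,360))]))
```

```text
[array([ 0.71,  0.54, -1.02,  1.66,  0.38,  1.45, -2.  ]), array([-0.27,  1.05, -1.09,  1.41,  0.97,  1.91,  1.61]), array([-0.27,  1.19, -1.09,  1.43,  1.07,  1.85,  1.55])] [0.47  0.348 0.042]
39.19 0.05900012414378549 [ 0.  -0.7 -1.8]
```

View pics/c11.png

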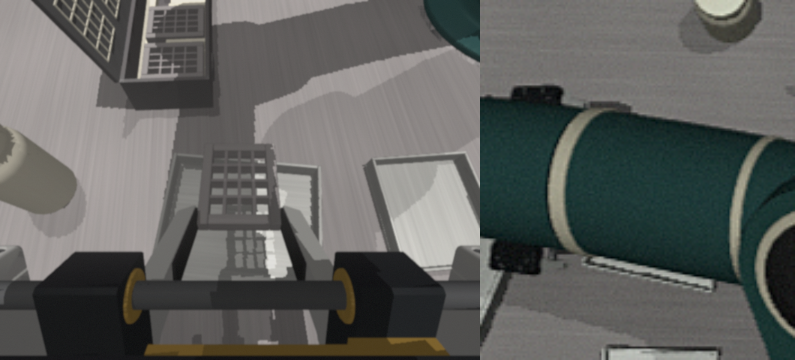

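Run:
```python
from place import *
P,R=ptool(np.radians(10),-1.65,z=.006,fx=.012)
robot.move_linear(P+[0,0,.015],.15)
r=robot.move_linear(P-[0,0,.006],.05,threshold=3)
s=robot.get_state();print(r,round(s['time'],2),(s['ee_pos']-P).round(4),s['force'].round(1))
robot.gripper_to(.074)
robot.move_linear(np.array(s['ee_pos'])-.06*R[:,2]+[0,0,.03],.2)
print(robot.get_state()['time'])
cv2.imwrite('pics/w12.png',robot.grab_frame('wrist')[:,:,::-1])
```

```text
False 40.51 [-0.0001 -0.0001 -0.006 ] [ 0.3 -0.4 -1.5]
41.55
```

View pics/w12.png

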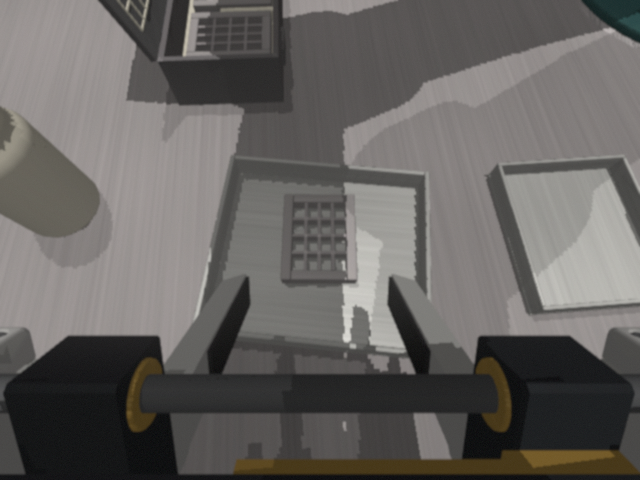

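The grid lies flat in the middle of the tray (about pixel 320,238). Next is closing the lid.

```bash
cat > close.py <<'E'
from h import *
import sys
Yc=.06; R=R_(0)@FL; H=np.array([.053,Yc,.054])
def T(x,z): return W([x,Yc,z+.019])
def tp(th):
    n=.006*np.array([np.sin(th),np.cos(th)]);u=np.array([-np.cos(th),np.sin(th)])
    if th>np.pi/2: e=H[[0,2]]+.122*u+n; return T(e[0]+.008,e[1]-.017)
    e=H[[0,2]]+.105*u+n; return T(e[0]+.008,e[1])
ths=[1.8,1.57,1.3,1.05,.8,.55,.3,.12,0]
if __name__=="__main__":
    s=robot.get_state();p=np.array(s['ee_pos'])
    up=p+[0,0,.12]
    q=[robot.ik(up,s['tool_rot']),robot.ik(T(.128,.23),R),robot.ik(T(.128,.15),R)]+[robot.ik(tp(t),R) for t in ths]
    for k in q: print(None if k is None else k.round(2))
E
python3 close.py
```

```text
[-0.42  0.88 -0.91  1.26  0.8   1.97  1.76]
[ 0.55  0.75 -1.15  1.43  0.69  1.4   0.92]
[ 0.54  0.83 -1.11  1.52  0.76  1.28  0.88]
[ 0.59  0.78 -1.14  1.6   0.74  1.25  0.85]
[ 0.63  0.73 -1.16  1.67  0.71  1.23  0.84]
[ 0.66  0.7  -1.19  1.74  0.69  1.19  0.82]
[ 0.69  0.67 -1.2   1.81  0.69  1.15  0.8 ]
[ 0.71  0.66 -1.21  1.88  0.69  1.11  0.77]
[ 0.72  0.66 -1.2   1.93  0.72  1.06  0.74]
[ 0.71  0.68 -1.19  1.98  0.75  1.02  0.7 ]
[ 0.7   0.7  -1.16  2.    0.78  0.99  0.68]
[ 0.68  0.71 -1.15  2.01  0.81  0.97  0.66]
```

Run:
```python
from close import *
s=robot.get_state();p=np.array(s['ee_pos'])
robot.move_linear(p+[0,0,.12],.35)
robot.gripper_to(0.)
robot.move_ptp(T(.128,.23),R); print(robot.get_state()['time'])
robot.move_linear(T(.128,.152),.2)
for t in ths:
    r=robot.move_linear(tp(t),.13,threshold=35); s=robot.get_state(); print(t,r,round(s['time'],2),s['force'].round(1))
    if r: break
cv2.imwrite('pics/s13.png',robot.grab_frame('side')[:,:,::-1])
```

```text
44.6583
1.8 False 45.61 [ 0.2 -0.4 -0.2]
1.57 False 45.98 [ 0.2 -0.  -0.3]
1.3 False 46.34 [ 0.9  0.5 -0. ]
1.05 False 46.69 [-0.  -0.6 -0.3]
0.8 False 47.04 [1.3 0.4 0.2]
0.55 False 47.39 [0.3 0.5 0.2]
0.3 False 47.74 [0.6 0.3 0.6]
0.12 False 48.03 [ 0.7  0.5 -0. ]
0 False 48.28 [-0.2  0.6 -0. ]
```

View pics/s13.png

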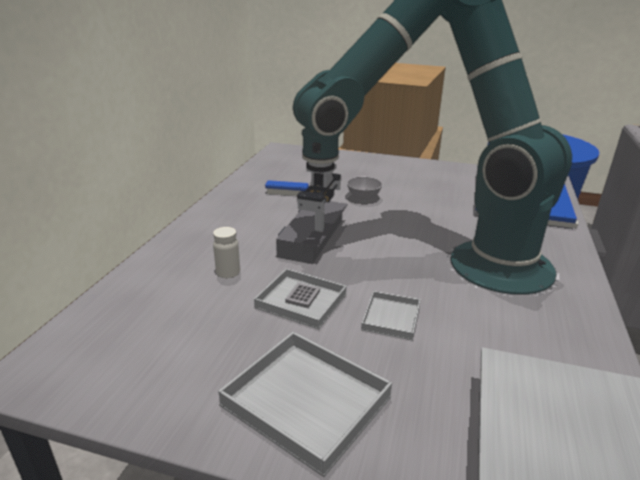

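Run:
```python
from close import *
r=robot.move_linear(T(-.05,.056),.05,threshold=15); s=robot.get_state(); print(r,round(s['time'],2),s['force'].round(1),(s['ee_pos'][2]-.019).round(4))
robot.pause(.1)
robot.move_linear(np.array(s['ee_pos'])+[-.01,0,.03],.15)
robot.move_linear(np.array(s['ee_pos'])+[-.08,0,.20],.35)
print(robot.get_state()['time'])
for n in('side','top'): cv2.imwrite(f'pics/{n[0]}14.png',robot.grab_frame(n)[:,:,::-1])
a=cv2.resize(cv2.imread('pics/s14.png')[160:340,210:410],(440,396));b=cv2.resize(cv2.imread('pics/t14.png')[100:300,200:550],(700,400))
cv2.imwrite('pics/c14.png',cv2.resize(np.hstack([a,b[:396]]),(800,278)))
```

```text
True 48.54 [-3.2 -3.3 20.8] 0.0601
50.0167
```

View pics/c14.png

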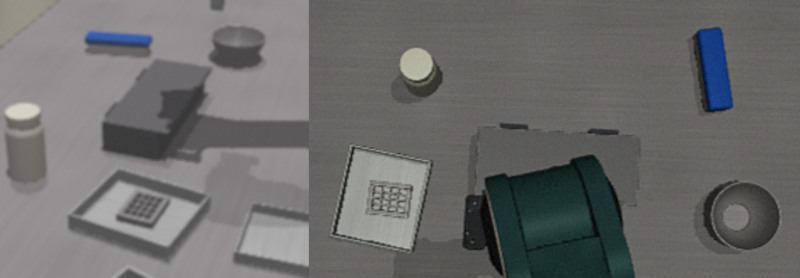

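View pics/s14.png

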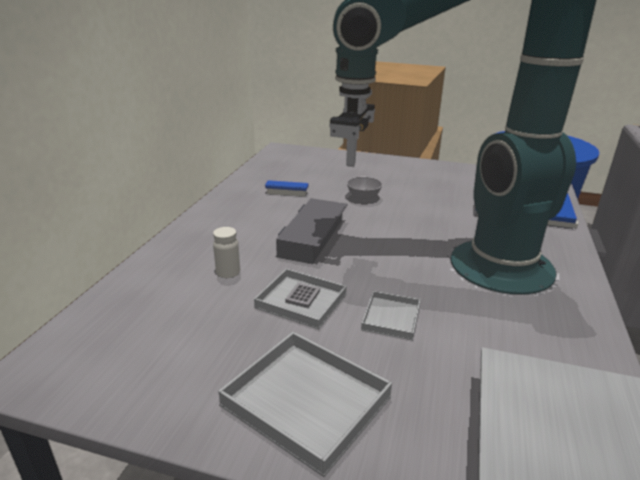

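The lid looks shut: the press stopped with the fingertip at 60.1 mm, the height of the closed lid's top. The grid is flat in the tray (side view 303,295), and the bowl, jar and brush are where they were.

```bash
python3 -c "
import cv2,numpy as np
a=cv2.imread('pics/side0.png').astype(int);b=cv2.imread('pics/s14.png').astype(int)
for n,(r,c) in {'case':((195,265),(270,350)),'jar':((225,282),(208,245)),'brush':((178,197),(262,312)),'bowl':((176,206),(344,385))}.items(): print(n,np.abs(a-b)[r[0]:r[1],c[0]:c[1]].mean().round(1))
from rig import robot
robot.sign_off(); print(robot.get_state()['time'])"
```

```text
case 9.2
jar 1.8
brush 1.6
bowl 1.4
the job is handed in; nothing more can be done
the job is handed in; nothing more can be done
```

The misplaced mesh grid is in the middle-sized tray and the lid is shut. However, the tip-up wasn't done purely by pressing as you asked. I handed the job in at about 50 s of the 61 s; no verdict was reported.

- **Lid and layout:** I opened the lid to about 1.88 rad. The mesh grid packed on the right was in the pocket at y = -35 mm.
- **Tipping:** I pressed the hinge-side edge three times:
  - The first press left the grid lying flat, slid back about 9 mm.
  - The second stood it up, but lifting the finger pulled it down again.
  - The third left it resting on the back ledge at about 28°.
- **Standing it up:** I gripped the raised front end, swung the grid to about 62°, lowered it into the trough and let go. It then stood by itself for more than 0.4 s. I judged its angle only by overlaying the model on the wrist picture, where it matched roughly, not exactly.
- **Placing and closing:** I gripped the grid again, lifted it out, lowered it to the tray floor and released it. The stop-on-contact did not trigger while lowering. I then closed the lid and pressed it down with about 20 N.

**Last checks:**
- The grid lies flat in the middle of the tray.
- The lid stopped at 60.1 mm, which is the height of its top when shut.
- The pictures of the bowl, jar and brush match the starting ones. The case area differs slightly, which I put down to the arm's shadow.
- The other three grids looked flat in the last view of the whole case, taken just after I lifted the grid out; I did not look inside again before closing.

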